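# Line up the laundry containers by height on the drip tray

### The job

Stand the four laundry containers on the four round grey coasters of the drip tray, one in the middle of each coaster, lined up by height: the tallest on the coaster next to the steel peg tin, stepping down to the shortest at the far end of the row. Keep every container upright all the way and leave all four standing free.

Things in the scene. Friction and masses are not known exactly. Their poses are not given: they have to be found in the camera images.
- bottle_center (a point): the tallest container: white plastic bottle standing upright with a narrower grey screw cap, 150 mm tall; round straight body 54 mm across from its base up to 106 mm, then a shoulder, and from 126 mm up the cap, 31 mm across. About 0.22 kg. The point lies on its axis half-way up (75 mm above its base); z is its axis, up
- drum_center (a point): the second tallest: plain brown cardboard drum standing upright with a slip-on lid, a straight cylinder 62 mm across and 120 mm tall, small steel disc on top. About 0.26 kg. The point lies on its axis half-way up (60 mm above its base); z is its axis, up
- canister_center (a point): the third tallest: slim bare aluminium canister standing upright with a ribbed screw lid, a straight cylinder 46 mm across and 90 mm tall. About 0.14 kg. The point lies on its axis half-way up (45 mm above its base); z is its axis, up
- tub_center (a point): the shortest: squat white plastic tub standing upright with a flat lid and a thin grey joint line, a straight cylinder 64 mm across and 60 mm tall. About 0.16 kg. The point lies on its axis half-way up (30 mm above its base); z is its axis, up
- coaster_a: one of four like round grey silicone coasters, 80 mm across, 5 mm thick, fixed in a row about 90 mm apart on a low bamboo drip tray (390 x 112 mm, rim 10 mm above the machine top). Which letter lies where in the row changes. Origin: centre of its underside on the tray floor; its top face, to stand things on, is 5 mm higher (9 mm above the machine top)
- coaster_b: one of four like round grey silicone coasters, 80 mm across, 5 mm thick, fixed in a row about 90 mm apart on a low bamboo drip tray (390 x 112 mm, rim 10 mm above the machine top). Which letter lies where in the row changes. Origin: centre of its underside on the tray floor; its top face, to stand things on, is 5 mm higher (9 mm above the machine top)
- coaster_c: one of four like round grey silicone coasters, 80 mm across, 5 mm thick, fixed in a row about 90 mm apart on a low bamboo drip tray (390 x 112 mm, rim 10 mm above the machine top). Which letter lies where in the row changes. Origin: centre of its underside on the tray floor; its top face, to stand things on, is 5 mm higher (9 mm above the machine top)
- coaster_d: one of four like round grey silicone coasters, 80 mm across, 5 mm thick, fixed in a row about 90 mm apart on a low bamboo drip tray (390 x 112 mm, rim 10 mm above the machine top). Which letter lies where in the row changes. Origin: centre of its underside on the tray floor; its top face, to stand things on, is 5 mm higher (9 mm above the machine top)
- peg_tin: round stainless steel peg tin, closed hinged flip-top lid, 106 mm across (thumb tab 14 mm more), 163 mm tall, fixed just beyond one short end of the tray (which end changes), in line with the row, its axis about 125 mm from the nearest coaster's centre. Origin: centre of its underside. At the tray's other end stands a white crock 94 mm across holding a brush, up to 145 mm tall
Things that resemble listed ones, but are neither listed nor needed, are in the scene too. Leave any orange look-alike of the part that bears tub_center alone. What is shaped like the part that bears canister_center but green is not meant.

How it is judged (in metres and radians):
At the end, for the whole second after the job is handed in: Each of the four containers stands upright (within about 6 degrees) and at rest on a coaster, its axis within 12 mm of the coaster's centre and its base on the coaster (5 mm), in order of height from the peg tin: bottle on the nearest coaster, then drum, then canister, then tub on the farthest ((horizontal distance between bottle_center and coaster_a below 0.012 m or horizontal distance between bottle_center and coaster_b below 0.012 m or horizontal distance between bottle_center and coaster_c below 0.012 m or horizontal distance between bottle_center and coaster_d below 0.012 m) and horizontal distance between bottle_center and peg_tin between 0.1 and 0.155 m and height (world z) of bottle_center between 0.079 and 0.089 m and angle between each of bottle_center, drum_center, canister_center, tub_center's own z axis and vertical below 0.1 rad and linear speed of each of bottle, drum, canister, tub below 0.02 m/s and (horizontal distance between drum_center and coaster_a below 0.012 m or horizontal distance between drum_center and coaster_b below 0.012 m or horizontal distance between drum_center and coaster_c below 0.012 m or horizontal distance between drum_center and coaster_d below 0.012 m) and horizontal distance between drum_center and peg_tin between 0.185 and 0.25 m and height (world z) of drum_center between 0.064 and 0.074 m and (horizontal distance between canister_center and coaster_a below 0.012 m or horizontal distance between canister_center and coaster_b below 0.012 m or horizontal distance between canister_center and coaster_c below 0.012 m or horizontal distance between canister_center and coaster_d below 0.012 m) and horizontal distance between canister_center and peg_tin between 0.275 and 0.34 m and height (world z) of canister_center between 0.049 and 0.059 m and (horizontal distance between tub_center and coaster_a below 0.012 m or horizontal distance between tub_center and coaster_b below 0.012 m or horizontal distance between tub_center and coaster_c below 0.012 m or horizontal distance between tub_center and coaster_d below 0.012 m) and horizontal distance between tub_center and peg_tin between 0.365 and 0.43 m and height (world z) of tub_center between 0.034 and 0.044 m); the robot touches nothing.
It fails at once if a container is tipped over (more than about 35 degrees from upright) (angle between any of bottle_center, drum_center, canister_center, tub_center's own z axis and vertical above 0.6 rad).
It also fails if it takes over 112 s, if anything falls off the work surface, if the arm or the gripper's body presses on something with over 40 N, if the wrist force passes 120 N, or if a joint passes its speed limit or range.

### The arm

A 7-joint arm with a two-finger parallel gripper is mounted at the origin on the work surface. World frame = base frame: x ahead of the robot, y to its left, z up, the work surface at z = 0. Lengths are in m, angles in degrees, forces in N, time in s.
With the tool pointing down it reaches from about 0.425 to 0.95 m from the base axis. Payload 16.7 kg.
Tool frame: the origin (TCP) lies at the very end of the fingers, on their centre line; the grasp point (between the pads) lies 19 mm behind it; z points along the fingers, y is the direction in which the jaws open and shut (so a half turn about z gives the same grasp; the last joint's range is limited). The gripper opens to 94 mm and grips with 3 to 60 N. Pads are 16 mm wide; open, the fingers measure 119 mm over their backs; the gripper's body (75 mm by 177 mm) begins 78 mm behind the grasp point.
Start: joints at [65.174, 24.414, 4.234, 92.017, -1.954, 63.644, -3.845], TCP at [0.189, -0.648, 0.205] pointing down, gripper open.
Joint ranges: [-163.25, 163.25], [-28.42, 122.38], [-70.27, 78.77], [12.13, 141.07], [-58.53, 238.53], [9.26, 117.41], [-156.51, 156.51]. Speed limits (degrees/s): [108.29, 108.29, 136.94, 136.94, 172.46, 172.46, 172.46].

### API

Orientations are given as a 3x3 rotation matrix whose columns are the frame's x, y, z axes.
In Python, from cell import r gives the robot as it stands.
- The arm moves only by the shell command python3 -m handwheel 'ROWS' [OPENING] [FORCE]. ROWS is JSON, a list of rows, each a list of 2 entries, a list of its own where there are three numbers: the shift along the tool's x, y, z in mm, then the turn about the tool's z in degrees. In form: [[[tx, ty, tz], spin], ...]. A call has 1 to 12 rows; each row is the pose to reach, as a shift and turn from the pose measured when the call began, along the tool's axes at that moment; what a row does not reach only later rows make up. A row lasts 1/10 s, in which the tool goes at most 50 mm and 8.59 degrees, less where a joint would pass 70% of its speed; a pose out of reach is approached as far as the arm can. A call with a gripper value outside its range is refused whole. OPENING is the finger opening in mm, from 0 to 94, set as the call begins (- or left out, the last holds). The fingers move at their own pace and stop on an object; FORCE is the grip in N (left out, the last holds). Time passes only in rows, so rows that repeat a pose let the fingers close. It gives the time, the measured TCP pose, the force and the opening at its end, in the units of the state.
- r.state(): the state, without advancing time (a new reading comes with each control period).
- r.snapshot(name): name is "side" or "top" or "wrist"; returns the picture (400x640x3 uint8, red, green, blue); there is no depth.
- r.calibration(name): a dict with "fx", "fy", "cx", "cy" (pixels), "world_from_camera" (4x4, takes a point from camera to world coordinates); the wrist camera has in their place "hand_eye" (4x4, takes a point from camera to tool coordinates, whose origin is the TCP and whose axes are the flange's). Camera axes: x right, y down, z forward; pixel columns grow to the right and rows downward; lengths in m; the calibration is good to about 2 mm. A picture is of the moment at which its call begins: read the wrist's pose just before it. calibration takes no time and is no camera call.
- r.job_done(): hands the job in, once; it reports no verdict.
The state is a dict: "time": time; "q": joint angles; "joint_velocities": joint speeds; "tau": joint torques, N m; "ee_pos": TCP position; "tool_rot": TCP orientation; "contact_force": force on the tool from outside, world axes, zero at the start; "ft_torque": the same for the moment, N m; "grip_width": finger opening in m.
Only numpy, scipy, OpenCV 4.12 (cv2) and the standard library are available. Lean on these libraries where they do the work, as an engineer would, in place of code of your own. Each camera call takes 0.05 s, during which the arm holds its last target.

## Working session

There is one attempt and no reset: what is moved stays moved. The work goes in short steps, Python scripts to look and compute and a shell command to move; the robot and the scene stay as the last step left them, time stands still between calls to the robot, and variables do not carry over. Pictures are saved under pics/ and viewed, and the job is handed in when it is done.

```bash
mkdir -p pics; ls; python3 - <<'E'
from cell import r
import cv2
s=r.state();print(s)
for n in("side","top","wrist"):
    im=r.snapshot(n);cv2.imwrite(f"pics/{n}0.png",im[:,:,::-1])
    print(n,r.calibration(n))
E
```

```text
pics
{'time': 0.0, 'q': array([65.17256929, 24.44712689,  4.23161364, 92.05064825, -1.95358793,
       63.64472541, -3.84443256]), 'joint_velocities': array([-0.04804768,  0.01483707,  0.07863987, -0.04251055,  0.03011492,
       -0.05092679, -0.0213758 ]), 'tau': array([-2.31020204e-03, -9.35821795e+01,  3.66633072e+00, -4.54184747e+01,
       -4.87917115e-02,  1.99607410e-02,  6.78635251e-05]), 'ee_pos': array([ 0.18886417, -0.6475928 ,  0.20481742]), 'tool_rot': array([[ 9.60001519e-01,  2.79994461e-01, -4.31036926e-04],
       [ 2.79994778e-01, -9.60000835e-01,  1.14956424e-03],
       [-9.19241900e-05, -1.22427150e-03, -9.99999246e-01]]), 'contact_force': array([ 0.0517591 , -0.86735748,  0.08212965]), 'ft_torque': array([ 0.03004157,  0.0338104 , -0.01977828]), 'grip_width': 0.09399207471650456}
side {'fx': 422.81579276207503, 'fy': 422.81579276207503, 'cx': 316.83613253423107, 'cy': 193.3622331367551, 'world_from_camera': array([[-0.87907025, -0.34572175,  0.328195  ,  0.22395765],
       [-0.47667479,  0.64341454, -0.59899823,  0.56099375],
       [-0.00407872, -0.6830038 , -
[... 225 characters left out ...]
-0.0176525 , -0.99101961,  0.13254632,  0.36902812],
       [-0.99954583,  0.0207298 ,  0.02187276, -0.00309983],
       [-0.02442399, -0.13210001, -0.99093545,  1.17167389],
       [ 0.        ,  0.        ,  0.        ,  1.        ]])}
wrist {'fx': 281.93133916692125, 'fy': 281.93133916692125, 'cx': 321.8195898031301, 'cy': 199.6737673644279, 'hand_eye': array([[ 1.05766953e-03, -9.69786996e-01, -2.43950946e-01,
         7.08225510e-02],
       [ 9.99998752e-01,  7.39325032e-04,  1.39651193e-03,
        -5.62290892e-04],
       [-1.17396007e-03, -2.43952118e-01,  9.69786567e-01,
        -1.79435675e-01],
       [ 0.00000000e+00,  0.00000000e+00,  0.00000000e+00,
         1.00000000e+00]])}
```

View pics/top0.png

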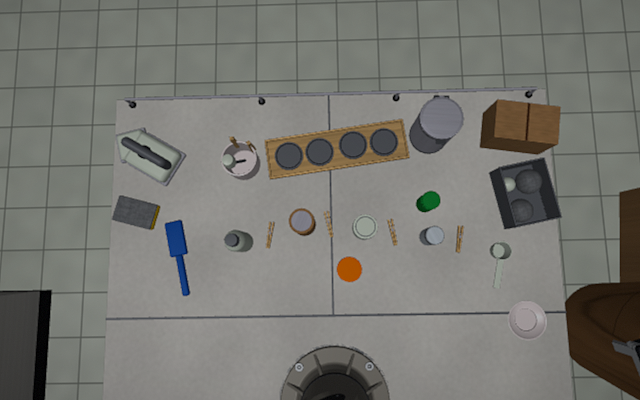

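View pics/side0.png

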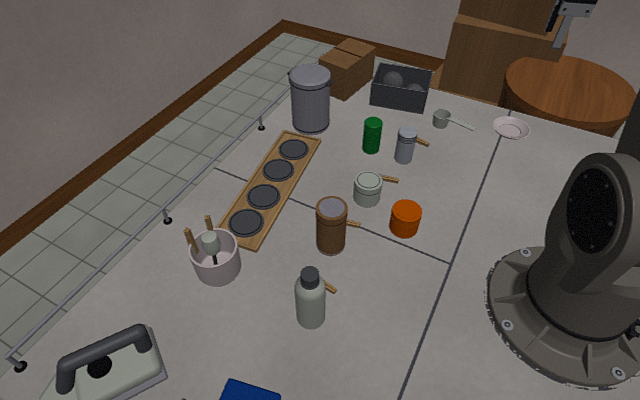

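```bash
python3 - <<'E'
import cv2
im=cv2.imread("pics/top0.png");s=cv2.imread("pics/side0.png")
cv2.imwrite("pics/t_a.png",cv2.resize(im[185:285,210:410],None,fx=4,fy=4,interpolation=2))
cv2.imwrite("pics/t_b.png",cv2.resize(im[185:285,340:480],None,fx=4,fy=4,interpolation=2))
cv2.imwrite("pics/t_c.png",cv2.resize(im[90:190,260:470],None,fx=3.8,fy=3.8,interpolation=2))
cv2.imwrite("pics/s_a.png",cv2.resize(s[160:340,260:440],None,fx=3.3,fy=3.3,interpolation=2))
cv2.imwrite("pics/s_b.png",cv2.resize(s[50:250,220:440],None,fx=3,fy=3,interpolation=2))
E
```

```text
(no output)
```

View pics/t_a.png

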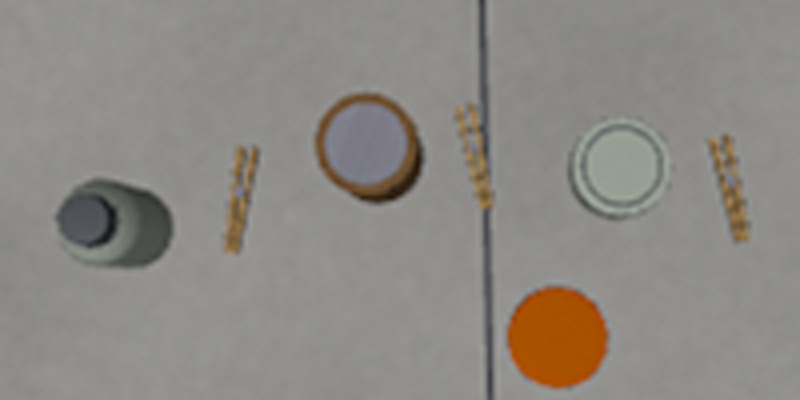

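View pics/t_b.png

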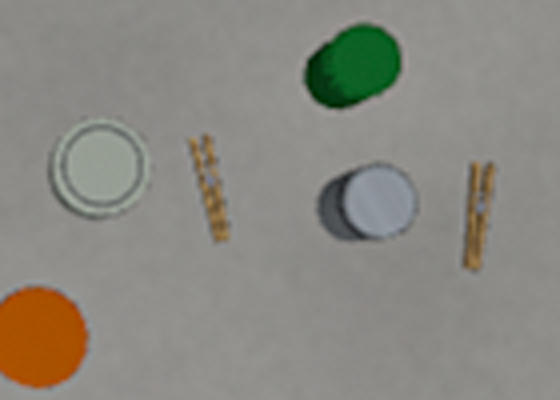

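View pics/t_c.png

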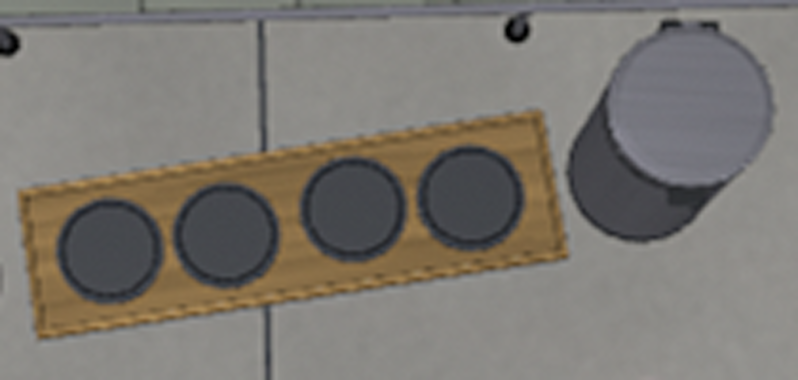

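View pics/s_a.png

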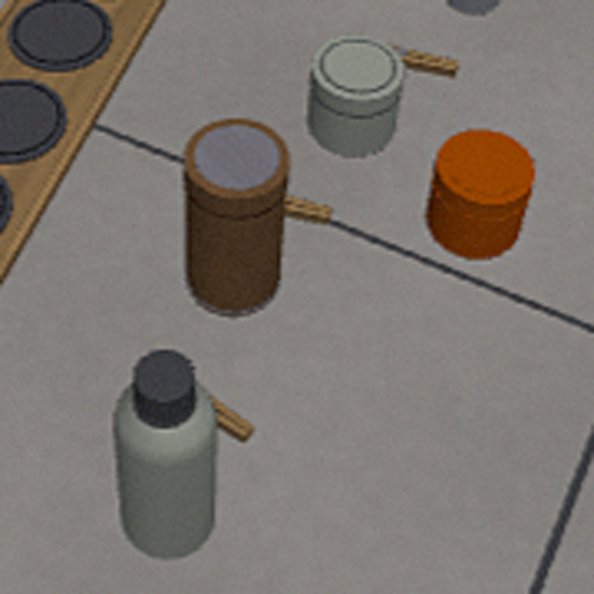

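View pics/s_b.png

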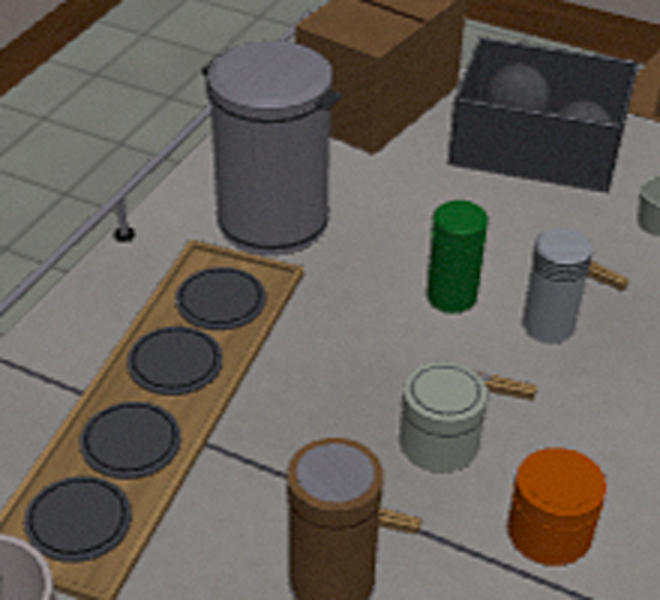

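Candidates in the top view: bottle (232,240); drum (302,221); tub: white (365,226) versus the orange look-alike (349,268); canister: bare aluminium (435,235) versus the green look-alike (430,200). The crops confirm the white tub and the ribbed aluminium canister. The tin is at the right end (433,117), so the order runs from right to left. Next I triangulate.

```bash
cat >h.py <<'E'
from cell import r
import numpy as np
def ray(n,u,v,st=None):
    c=r.calibration(n)
    if n=="wrist":
        T=np.eye(4);T[:3,:3]=st["tool_rot"];T[:3,3]=st["ee_pos"];T=T@c["hand_eye"]
    else: T=c["world_from_camera"]
    d=T[:3,:3]@np.array([(u-c["cx"])/c["fx"],(v-c["cy"])/c["fy"],1]);return T[:3,3],d/np.linalg.norm(d)
def tri(rays):
    A=sum(np.eye(3)-np.outer(d,d) for o,d in rays);b=sum((np.eye(3)-np.outer(d,d))@o for o,d in rays)
    p=np.linalg.solve(A,b);return p,[np.linalg.norm(np.cross(p-o,d)) for o,d in rays]
def atz(R,z):
    o,d=R;return o+d*(z-o[2])/d[2]
def proj(n,p):
    c=r.calibration(n);T=np.linalg.inv(c["world_from_camera"]);q=T[:3,:3]@p+T[:3,3]
    return q[0]/q[2]*c["fx"]+c["cx"],q[1]/q[2]*c["fy"]+c["cy"]
E
python3 - <<'E'
from h import *
np.set_printoptions(precision=4,suppress=True)
ta=lambda x,y:((x+.5)/4-.5+210,(y+.5)/4-.5+185)
tb=lambda x,y:((x+.5)/4-.5+340,(y+.5)/4-.5+185)
tc=lambda x,y:((x+.5)/3.8-.5+260,(y+.5)/3.8-.5+90)
sa=lambda x,y:((x+.5)/3.3-.5+260,(y+.5)/3.3-.5+160)
sb=lambda x,y:((x+.5)/3-.5+220,(y+.5)/3-.5+50)
P=dict(bottle=(ta(86,219),sa(164,369),.15),drum=(ta(366,143),sa(237,157),.12),tub=(ta(620,165),sa(357,67),.06),can=(tb(380,201),sb(563,246),.09),
c1=(tc(110,250),sb(78,518),.009),c2=(tc(227,235),sb(130,439),.009),c3=(tc(353,209),sb(174,359),.009),c4=(tc(470,197),sb(221,297),.009),tin=(tc(690,104),sb(269,78),.163))
for k,(t,s,z) in P.items():
    p,e=tri([ray("top",*t),ray("side",*s)]);print(k,p,np.round(e,4),"atz top",atz(ray("top",*t),z)[:2],"side",atz(ray("side",*s),z)[:2],np.hypot(*p[:2]).round(3))
E
```

```text
bottle [0.4158 0.2371 0.1514] [0.0003 0.0003] atz top [0.4156 0.2373] side [0.4166 0.2364] 0.479
drum [0.4599 0.0722 0.1201] [0.0003 0.0003] atz top [0.4602 0.0723] side [0.4596 0.072 ] 0.466
tub [ 0.4476 -0.0873  0.0601] [0.0003 0.0003] atz top [ 0.4479 -0.0872] side [ 0.4473 -0.0875] 0.456
can [ 0.4202 -0.2587  0.0882] [0.0001 0.0001] atz top [ 0.42   -0.2583] side [ 0.4198 -0.2564] 0.493
c1 [0.6511 0.1131 0.0067] [0.0002 0.0002] atz top [0.6507 0.113 ] side [0.6496 0.1145] 0.661
c2 [0.6607 0.0277 0.0068] [0.0003 0.0003] atz top [0.6599 0.0275] side [0.6597 0.0294] 0.661
c3 [ 0.6776 -0.0645  0.0085] [0.0003 0.0003] atz top [ 0.6771 -0.0646] side [ 0.6776 -0.064 ] 0.681
c4 [ 0.6836 -0.15    0.009 ] [0.0005 0.0005] atz top [ 0.684  -0.1498] side [ 0.6831 -0.1501] 0.7
tin [ 0.7022 -0.2744  0.1531] [0.0005 0.0005] atz top [ 0.6995 -0.2716] side [ 0.6935 -0.2603] 0.754
```

View pics/wrist0.png

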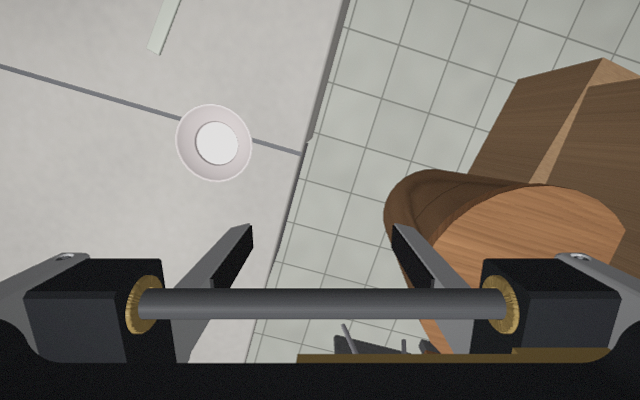

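```bash
cat >>h.py <<'E'
Y=np.array([.9923,.1240])  # wanted tool y (across the row)
def go(x,y,z=None):
    s=r.state();R=s["tool_rot"];p=s["ee_pos"];d=np.array([x,y,p[2] if z is None else z])-p
    yaw=np.degrees(np.arctan2(R[1,1],R[0,1]));
    print("t",round(s["time"],2),"p",p.round(4),"yaw",yaw.round(2),"tilt",np.degrees(np.arccos(-R[2,2])).round(2),"w",round(s["grip_width"],4),"F",s["contact_force"].round(1))
    print("q",s["q"].round(0),"SHIFT mm",(R.T@d*1000).round(1),"spin",round(yaw-np.degrees(np.arctan2(Y[1],Y[0])),2))
E
python3 -c "
from h import *
go(.5,-.4,.3)"
python3 -m handwheel '[[[30,-12,-8],-7],[[60,-25,-16],-14],[[92,-38,-24],-21],[[123,-50,-32],-28],[[153,-63,-40],-35],[[184,-75,-48],-42],[[215,-88,-56],-49],[[245,-100,-64],-56],[[276,-113,-72],-63],[[307,-126,-80],-70],[[338,-138,-88],-77],[[368,-151,-95],-81]]' 94 25
python3 -c "
from h import *
go(.52,-.1,.3)"
```

```text
t 0.15 p [ 0.1889 -0.6477  0.205 ] yaw -73.75 tilt 0.05 w 0.0945 F [-0.2 -0.6 -0.1]
q [65. 24.  4. 92. -2. 64. -4.] SHIFT mm [ 368.  -150.8  -94.9] spin -80.87
time: 1.35
ee_pos: [0.5008, -0.3988, 0.3003]
tool_rot: [[-0.131, 0.991, -0.0], [0.991, 0.131, 0.001], [0.001, -0.0, -1.0]]
contact_force: [0.4, -0.5, 0.4]
grip_width: 0.0943
t 1.35 p [ 0.5008 -0.3988  0.3003] yaw 7.54 tilt 0.06 w 0.0943 F [ 0.4 -0.5  0.4]
q [ 47.  19. -19.  89.   6.  74.  35.] SHIFT mm [293.7  58.2   0.6] spin 0.41
```

```bash

python3 -m handwheel '[[[33,4,0],0],[[66,8,0],0],[[99,12,0],0],[[132,17,0],0],[[165,21,0],0],[[198,26,0],0],[[231,30,0],0],[[264,34,0],0],[[297,39,0],0],[[330,43,0],0],[[363,48,0],0],[[395,52,0],0]]' 
python3 -c "
from h import *
go(.4158,.2371,.25)
import cv2
im=r.snapshot('wrist');cv2.imwrite('pics/w1.png',im[:,:,::-1])"
```

```text
time: 2.55
ee_pos: [0.5003, 0.0009, 0.3007]
tool_rot: [[-0.131, 0.991, -0.0], [0.991, 0.131, 0.001], [0.001, -0.0, -1.0]]
contact_force: [1.8, 0.0, -0.6]
grip_width: 0.0941
t 2.55 p [0.5003 0.0009 0.3007] yaw 7.54 tilt 0.06 w 0.0941 F [ 1.8  0.  -0.6]
q [ 25.   6. -34. 105.   3.  70.  -3.] SHIFT mm [245.2 -52.8  50.9] spin 0.42
```

View pics/w1.png

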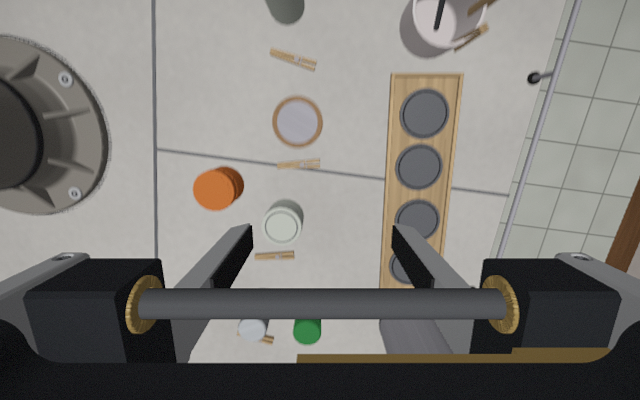

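```bash
python3 -c "
from h import *
s=r.state()
for n,u,v,z in [('drum',298,121,.12),('tub',282,226,.06),('c1',424,113,.009),('c2',418,166,.009),('c3',417,219,.009)]: print(n,atz(ray('wrist',u,v,s),z).round(4))"
python3 -m handwheel '[[[22,-5,4],0],[[45,-10,8],0],[[67,-15,12],0],[[90,-20,16],0],[[112,-25,20],0],[[135,-29,24],0],[[157,-34,28],0],[[180,-39,32],0],[[202,-44,36],0],[[225,-49,40],0],[[245,-53,45],0],[[245,-53,45],0]]' 
python3 -c "
from h import *
go(.4158,.2371,.065)"
```

```text
drum [0.4604 0.082  0.12  ]
tub [ 0.449  -0.0788  0.06  ]
c1 [0.6495 0.1236 0.009 ]
c2 [0.6586 0.0391 0.009 ]
c3 [ 0.6773 -0.0523  0.009 ]
time: 3.8
ee_pos: [0.413, 0.2439, 0.2561]
tool_rot: [[-0.139, 0.99, -0.001], [0.99, 0.139, 0.003], [0.003, -0.0, -1.0]]
contact_force: [0.6, -1.0, 0.2]
grip_width: 0.0943
t 3.8 p [0.413  0.2439 0.2561] yaw 8.02 tilt 0.16 w 0.0943 F [ 0.6 -1.   0.2]
q [  6.   7. -47. 111.   5.  65. -35.] SHIFT mm [ -7.7   1.9 191.1] spin 0.9
```

```bash

python3 -m handwheel '[[[0,0,0],0],[[0,0,0],0]]'; python3 -c "
from h import *
go(.4158,.2371,.065)"
```

```text
time: 4.0
ee_pos: [0.4132, 0.2434, 0.2561]
tool_rot: [[-0.139, 0.99, -0.001], [0.99, 0.139, 0.003], [0.003, -0.0, -1.0]]
contact_force: [-0.2, -0.5, 0.8]
grip_width: 0.0941
t 4.0 p [0.4132 0.2434 0.2561] yaw 8.0 tilt 0.16 w 0.0941 F [-0.2 -0.5  0.8]
q [  6.   7. -47. 111.   5.  65. -35.] SHIFT mm [ -7.1   1.8 191.1] spin 0.87
```

```bash

python3 -m handwheel '[[[-7,2,10],1],[[-7,2,30],1],[[-7,2,50],1],[[-7,2,70],1],[[-7,2,90],1],[[-7,2,110],1],[[-7,2,130],1],[[-7,2,150],1],[[-7,2,170],1],[[-7,2,185],1],[[-7,2,191],1],[[-7,2,191],1]]'; 
python3 -m handwheel '[[[0,0,0],0],[[0,0,0],0]]'; python3 -c "
from h import *
go(.4158,.2371,.065)
import cv2
im=r.snapshot('wrist');cv2.imwrite('pics/w2.png',im[:,:,::-1])"
```

```text
time: 5.2
ee_pos: [0.4157, 0.2367, 0.0644]
tool_rot: [[-0.121, 0.993, -0.002], [0.993, 0.121, 0.002], [0.002, -0.002, -1.0]]
contact_force: [-0.3, 0.1, 0.3]
grip_width: 0.0942
time: 5.4
ee_pos: [0.4162, 0.2369, 0.0651]
tool_rot: [[-0.121, 0.993, -0.001], [0.993, 0.121, 0.002], [0.003, -0.001, -1.0]]
contact_force: [-0.5, -0.4, -0.4]
grip_width: 0.0938
t 5.4 p [0.4162 0.2369 0.0651] yaw 6.95 tilt 0.15 w 0.0938 F [-0.5 -0.4 -0.4]
q [ -2.  22. -42. 122.  21.  43. -50.] SHIFT mm [ 0.3 -0.3  0.1] spin -0.17
```

View pics/w2.png

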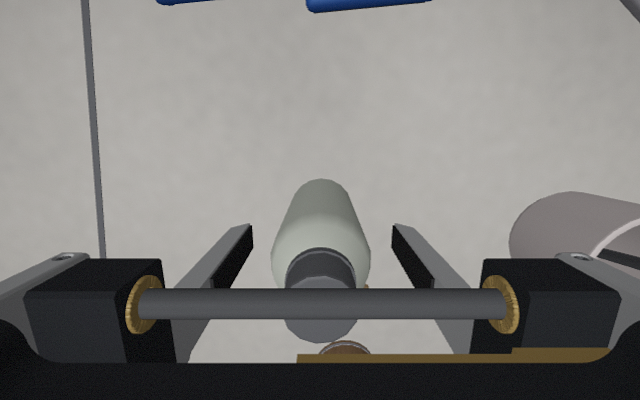

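```bash

python3 -m handwheel '[[[0,0,0],0],[[0,0,0],0],[[0,0,0],0],[[0,0,0],0],[[0,0,0],0],[[0,0,0],0],[[0,0,0],0],[[0,0,0],0]]' 40 25; python3 -m handwheel '[[[0,0,0],0],[[0,0,0],0]]'
```

```text
time: 6.25
ee_pos: [0.4161, 0.2368, 0.0651]
tool_rot: [[-0.121, 0.993, -0.001], [0.993, 0.121, 0.002], [0.002, -0.001, -1.0]]
contact_force: [-0.2, 0.3, -0.8]
grip_width: 0.0534
time: 6.45
ee_pos: [0.4161, 0.2368, 0.065]
tool_rot: [[-0.121, 0.993, -0.001], [0.993, 0.121, 0.002], [0.002, -0.001, -1.0]]
contact_force: [0.2, -0.3, 0.7]
grip_width: 0.0533
```

```bash

python3 -m handwheel '[[[0,0,-5],0],[[0,0,-15],0],[[0,0,-30],0],[[0,0,-46],0],[[0,0,-62],0],[[0,0,-78],0],[[0,0,-94],0],[[0,0,-110],0],[[0,0,-126],0],[[0,0,-140],0],[[0,0,-150],0],[[0,0,-150],0]]' 
python3 -m handwheel '[[[0,0,0],0],[[0,0,0],0]]';  python3 -c "
from h import *
go(.684,-.1499,.22)"
```

```text
time: 7.65
ee_pos: [0.4168, 0.2368, 0.2165]
tool_rot: [[-0.121, 0.993, 0.001], [0.993, 0.121, 0.003], [0.003, 0.001, -1.0]]
contact_force: [-0.1, 0.2, -2.1]
grip_width: 0.0532
time: 7.85
ee_pos: [0.4166, 0.2367, 0.2161]
tool_rot: [[-0.121, 0.993, 0.0], [0.993, 0.121, 0.003], [0.003, 0.001, -1.0]]
contact_force: [-0.3, -0.2, -2.1]
grip_width: 0.0531
t 7.85 p [0.4166 0.2367 0.2161] yaw 6.95 tilt 0.16 w 0.0531 F [-0.3 -0.2 -2.1]
q [  6.   9. -47. 114.   8.  60. -38.] SHIFT mm [-416.1  218.7   -4.8] spin -0.17
```

```bash

python3 -m handwheel '[[[-7,4,0],0],[[-20,10,0],0],[[-38,20,0],0],[[-60,31,0],0],[[-85,45,0],0],[[-110,58,0],0],[[-135,71,0],0],[[-160,84,0],0],[[-180,95,0],0],[[-195,103,0],0],[[-205,108,0],0],[[-208,109,0],0]]' 
python3 -m handwheel '[[[0,0,0],0]]';  python3 -c "
from h import *
go(.684,-.1499,.22)"
```

```text
time: 9.05
ee_pos: [0.5502, 0.0426, 0.2152]
tool_rot: [[-0.12, 0.993, -0.0], [0.993, 0.12, 0.003], [0.003, 0.0, -1.0]]
contact_force: [-0.3, 0.7, -1.7]
grip_width: 0.0534
time: 9.15
ee_pos: [0.55, 0.0429, 0.2152]
tool_rot: [[-0.12, 0.993, -0.0], [0.993, 0.12, 0.003], [0.003, -0.0, -1.0]]
contact_force: [-1.0, 0.3, -2.5]
grip_width: 0.0533
t 9.15 p [0.55   0.0429 0.2152] yaw 6.92 tilt 0.18 w 0.0533 F [-1.   0.3 -2.5]
q [ 21.  16. -38. 105.  11.  62. -14.] SHIFT mm [-207.5  109.8   -5.5] spin -0.2
```

```bash

python3 -m handwheel '[[[-7,4,0],0],[[-20,10,0],0],[[-38,20,0],0],[[-60,31,0],0],[[-85,45,0],0],[[-110,58,0],0],[[-135,71,0],0],[[-160,84,0],0],[[-180,95,0],0],[[-195,104,0],0],[[-204,109,0],0],[[-207,110,0],0]]' 
python3 -m handwheel '[[[0,0,0],0],[[0,0,0],0]]';  python3 -c "
from h import *
go(.684,-.1499,.076)
import cv2
for n in ('side','top'): cv2.imwrite(f'pics/{n}1.png',r.snapshot(n)[:,:,::-1])
"
```

```text
time: 10.35
ee_pos: [0.6845, -0.1512, 0.2138]
tool_rot: [[-0.119, 0.993, -0.001], [0.993, 0.119, 0.003], [0.003, -0.001, -1.0]]
contact_force: [-1.0, 0.6, -2.5]
grip_width: 0.0535
time: 10.55
ee_pos: [0.6842, -0.1508, 0.2137]
tool_rot: [[-0.119, 0.993, -0.001], [0.993, 0.119, 0.003], [0.003, -0.001, -1.0]]
contact_force: [0.2, -0.7, -2.3]
grip_width: 0.053
t 10.55 p [ 0.6842 -0.1508  0.2137] yaw 6.85 tilt 0.2 w 0.053 F [ 0.2 -0.7 -2.3]
q [ 29.  30. -31.  86.  16.  69.   2.] SHIFT mm [  0.5   0.  137.7] spin -0.27
```

View pics/side1.png

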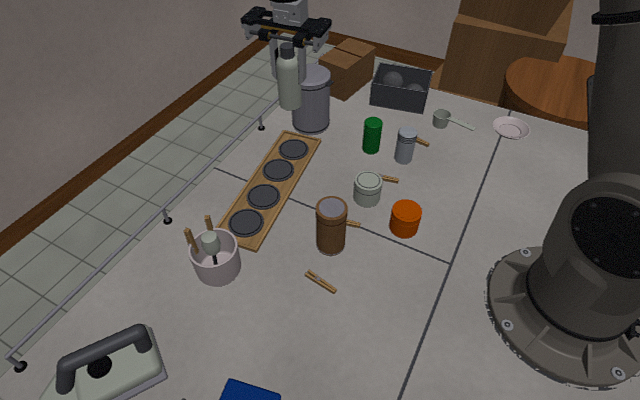

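The side view shows the bottle hanging upright above the coaster by the tin (290,85). Next I lower it.

```bash

python3 -m handwheel '[[[0,0,5],0],[[0,0,15],0],[[0,0,30],0],[[0,0,46],0],[[0,0,62],0],[[0,0,78],0],[[0,0,94],0],[[0,0,108],0],[[0,0,120],0],[[0,0,128],0],[[0,0,132],0],[[0,0,134],0]]'
python3 -m handwheel '[[[0,0,0],0],[[0,0,1],0],[[0,0,1],0]]'
python3 -m handwheel '[[[0,0,1],0],[[0,0,2],0],[[0,0,2],0]]'
 python3 -c "
from h import *
go(.684,-.1499,.074)"
```

```text
time: 11.85
ee_pos: [0.6843, -0.1501, 0.0799]
tool_rot: [[-0.12, 0.993, -0.001], [0.993, 0.12, 0.003], [0.003, -0.0, -1.0]]
contact_force: [-0.1, 0.1, -2.4]
grip_width: 0.0533
time: 12.15
ee_pos: [0.6845, -0.1501, 0.0792]
tool_rot: [[-0.12, 0.993, -0.0], [0.993, 0.12, 0.003], [0.003, 0.0, -1.0]]
contact_force: [0.6, 0.2, -3.0]
grip_width: 0.0532
time: 12.45
ee_pos: [0.6844, -0.1501, 0.0771]
tool_rot: [[-0.12, 0.993, -0.0], [0.993, 0.12, 0.003], [0.003, -0.0, -1.0]]
contact_force: [-0.2, -0.3, -3.4]
grip_width: 0.053
t 12.45 p [ 0.6844 -0.1501  0.0771] yaw 6.87 tilt 0.17 w 0.053 F [-0.2 -0.3 -3.4]
q [ 27.  37. -29.  93.  20.  56.  -2.] SHIFT mm [ 0.3 -0.4  3.1] spin -0.25
```

```bash

python3 -m handwheel '[[[0,0,1],0],[[0,0,2],0],[[0,0,2],0]]'
python3 -m handwheel '[[[0,0,1],0],[[0,0,1],0],[[0,0,1],0]]'
```

```text
time: 12.75
ee_pos: [0.6843, -0.1501, 0.0749]
tool_rot: [[-0.12, 0.993, -0.001], [0.993, 0.12, 0.003], [0.003, -0.0, -1.0]]
contact_force: [0.3, 0.3, -2.4]
grip_width: 0.0534
time: 13.05
ee_pos: [0.6844, -0.1501, 0.0741]
tool_rot: [[-0.12, 0.993, -0.0], [0.993, 0.12, 0.003], [0.003, -0.0, -1.0]]
contact_force: [-0.7, 0.7, 1.0]
grip_width: 0.053
```

```bash

python3 -m handwheel '[[[0,0,0],0],[[0,0,0],0],[[0,0,0],0],[[0,0,0],0],[[0,0,0],0],[[0,0,0],0]]' 84
python3 -m handwheel '[[[0,0,-5],0],[[0,0,-20],0],[[0,0,-40],0],[[0,0,-60],0],[[0,0,-80],0],[[0,0,-100],0],[[0,0,-120],0],[[0,0,-135],0],[[0,0,-145],0],[[0,0,-150],0],[[0,0,-150],0]]'
 python3 -c "
from h import *
go(.4599,.0722,.22)"
```

```text
time: 13.65
ee_pos: [0.6844, -0.1501, 0.0741]
tool_rot: [[-0.12, 0.993, -0.0], [0.993, 0.12, 0.003], [0.003, -0.0, -1.0]]
contact_force: [-0.1, -0.1, -0.4]
grip_width: 0.084
time: 14.75
ee_pos: [0.6846, -0.1506, 0.2245]
tool_rot: [[-0.12, 0.993, -0.0], [0.993, 0.12, 0.003], [0.003, 0.0, -1.0]]
contact_force: [-0.3, -0.3, 0.3]
grip_width: 0.0842
t 14.75 p [ 0.6846 -0.1506  0.2245] yaw 6.87 tilt 0.16 w 0.0842 F [-0.3 -0.3  0.3]
q [ 29.  29. -31.  85.  16.  70.   2.] SHIFT mm [ 248.  -196.4    5.1] spin -0.25
```

```bash

python3 -m handwheel '[[[20,-16,0],0],[[45,-36,0],0],[[70,-56,0],0],[[95,-75,0],0],[[120,-95,0],0],[[145,-115,0],0],[[170,-134,0],0],[[195,-154,0],0],[[220,-174,0],0],[[238,-188,0],0],[[248,-196,0],0],[[248,-196,0],0]]' 94
python3 -m handwheel '[[[0,0,0],0],[[0,0,0],0]]'; python3 -c "
from h import *
go(.4599,.0722,.061)
import cv2
cv2.imwrite('pics/w3.png',r.snapshot('wrist')[:,:,::-1])"
```

```text
time: 15.95
ee_pos: [0.4598, 0.0729, 0.2252]
tool_rot: [[-0.121, 0.993, 0.0], [0.993, 0.121, 0.003], [0.003, 0.0, -1.0]]
contact_force: [0.4, -0.7, -0.3]
grip_width: 0.0938
time: 16.15
ee_pos: [0.4605, 0.0721, 0.2251]
tool_rot: [[-0.12, 0.993, -0.0], [0.993, 0.12, 0.003], [0.003, 0.0, -1.0]]
contact_force: [-0.0, 0.4, -0.5]
grip_width: 0.0941
t 16.15 p [0.4605 0.0721 0.2251] yaw 6.88 tilt 0.16 w 0.0941 F [-0.   0.4 -0.5]
q [ 23.   7. -42. 114.   5.  61. -14.] SHIFT mm [ -0.3  -0.7 164.1] spin -0.24
```

View pics/w3.png

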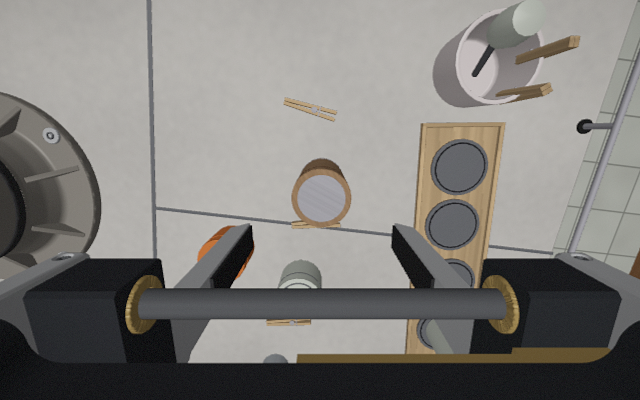

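Wrist view: the drum lid is centred at about (321,199), between the jaws. Next I go down and close.

```bash

python3 -c "
from h import *
s=r.state();print(atz(ray('wrist',321,199,s),.12).round(4),[atz(ray('wrist',u,v,s),.009).round(4) for u,v in((459,167),(452,224))])"
python3 -m handwheel '[[[0,0,10],0],[[0,0,28],0],[[0,0,46],0],[[0,0,64],0],[[0,0,82],0],[[0,0,100],0],[[0,0,118],0],[[0,0,134],0],[[0,0,148],0],[[0,0,158],0],[[0,-1,164],0],[[0,-1,164],0]]' 94
python3 -m handwheel '[[[0,0,0],0],[[0,0,0],0],[[0,0,0],0],[[0,0,0],0],[[0,0,0],0],[[0,0,0],0],[[0,0,0],0],[[0,0,0],0]]' 45 30
python3 -c "
from h import *
go(.4599,.0722,.061)"
```

```text
[0.4599 0.0724 0.12  ] [array([0.65  , 0.1146, 0.009 ]), array([0.6598, 0.0307, 0.009 ])]
time: 17.4
ee_pos: [0.459, 0.0725, 0.0604]
tool_rot: [[-0.12, 0.993, -0.001], [0.993, 0.12, 0.003], [0.003, -0.001, -1.0]]
contact_force: [0.2, 0.3, -0.3]
grip_width: 0.0939
time: 18.2
ee_pos: [0.4593, 0.0725, 0.0606]
tool_rot: [[-0.12, 0.993, -0.001], [0.993, 0.12, 0.003], [0.003, -0.0, -1.0]]
contact_force: [-0.5, -0.3, 5.7]
grip_width: 0.0608
t 18.2 p [0.4593 0.0725 0.0606] yaw 6.89 tilt 0.17 w 0.0608 F [-0.5 -0.3  5.7]
q [ 16.  20. -38. 124.  19.  41. -27.] SHIFT mm [-0.4  0.6 -0.4] spin -0.24
```

```bash

python3 -m handwheel '[[[0,0,-4],0],[[0,0,-12],0],[[0,0,-25],0],[[0,0,-40],0],[[0,0,-55],0],[[0,0,-70],0],[[0,0,-85],0],[[0,0,-100],0],[[0,0,-110],0],[[0,0,-117],0],[[0,0,-120],0],[[0,0,-120],0]]'
python3 -m handwheel '[[[0,0,0],0],[[0,0,0],0]]'
python3 -c "
from h import *
go(.6773,-.0646,.18)"
```

```text
time: 19.4
ee_pos: [0.4594, 0.0721, 0.1807]
tool_rot: [[-0.12, 0.993, -0.001], [0.993, 0.12, 0.003], [0.003, -0.0, -1.0]]
contact_force: [0.2, 0.1, -3.9]
grip_width: 0.0608
time: 19.6
ee_pos: [0.459, 0.0721, 0.1803]
tool_rot: [[-0.12, 0.993, -0.001], [0.993, 0.12, 0.003], [0.003, -0.001, -1.0]]
contact_force: [-0.2, -0.1, -3.2]
grip_width: 0.0607
t 19.6 p [0.459  0.0721 0.1803] yaw 6.89 tilt 0.18 w 0.0607 F [-0.2 -0.1 -3.2]
q [ 22.  10. -42. 118.   8.  55. -17.] SHIFT mm [-161.9  200.3   -0.4] spin -0.23
```

```bash

python3 -m handwheel '[[[-5,6,0],0],[[-14,18,0],0],[[-30,37,0],0],[[-48,59,0],0],[[-66,82,0],0],[[-84,104,0],0],[[-102,126,0],0],[[-120,148,0],0],[[-136,168,0],0],[[-149,184,0],0],[[-158,195,0],0],[[-162,200,0],0]]'
python3 -m handwheel '[[[0,0,0],0],[[0,0,0],0]]'
python3 -c "
from h import *
go(.6773,-.0646,.0696)"
```

```text
time: 20.8
ee_pos: [0.6783, -0.0668, 0.1783]
tool_rot: [[-0.118, 0.993, -0.002], [0.993, 0.118, 0.003], [0.003, -0.002, -1.0]]
contact_force: [-1.4, -0.1, -3.1]
grip_width: 0.0606
time: 21.0
ee_pos: [0.6781, -0.067, 0.1777]
tool_rot: [[-0.118, 0.993, -0.003], [0.993, 0.118, 0.003], [0.003, -0.003, -1.0]]
contact_force: [-0.7, -0.0, -4.1]
grip_width: 0.0605
t 21.0 p [ 0.6781 -0.067   0.1777] yaw 6.76 tilt 0.24 w 0.0605 F [-0.7 -0.  -4.1]
q [ 24.  30. -33.  91.  18.  65.  -7.] SHIFT mm [  2.2  -0.2 108.1] spin -0.36
```

```bash

python3 -m handwheel '[[[2,0,4],0],[[2,0,14],0],[[2,0,28],0],[[2,0,42],0],[[2,0,56],0],[[2,0,70],0],[[2,0,82],0],[[2,0,92],0],[[2,0,99],0],[[2,0,103],0],[[2,0,104],0],[[2,0,104],0]]'
python3 -m handwheel '[[[0,0,0],0],[[0,0,1],0],[[0,0,2],0],[[0,0,2],0]]'
python3 -c "
from h import *
go(.6773,-.0646,.0696)"
```

```text
time: 22.2
ee_pos: [0.6777, -0.0648, 0.0739]
tool_rot: [[-0.118, 0.993, -0.003], [0.993, 0.118, 0.003], [0.003, -0.003, -1.0]]
contact_force: [-0.7, -0.3, -2.6]
grip_width: 0.0606
time: 22.6
ee_pos: [0.6776, -0.0648, 0.0719]
tool_rot: [[-0.118, 0.993, -0.003], [0.993, 0.118, 0.003], [0.003, -0.003, -1.0]]
contact_force: [-0.7, -0.4, -2.7]
grip_width: 0.0608
t 22.6 p [ 0.6776 -0.0648  0.0719] yaw 6.76 tilt 0.23 w 0.0608 F [-0.7 -0.4 -2.7]
q [ 22.  36. -31.  95.  22.  55. -10.] SHIFT mm [ 0.3 -0.3  2.3] spin -0.37
```

```bash

python3 -m handwheel '[[[0,0,1],0],[[0,0,2],0],[[0,0,2],0],[[0,0,2],0]]'
python3 -m handwheel '[[[0,0,0.5],0],[[0,0,0.5],0]]'
```

```text
time: 23.0
ee_pos: [0.6776, -0.0648, 0.0698]
tool_rot: [[-0.118, 0.993, -0.003], [0.993, 0.118, 0.003], [0.003, -0.003, -1.0]]
contact_force: [-0.1, -0.3, -3.2]
grip_width: 0.0605
time: 23.2
ee_pos: [0.6777, -0.0648, 0.0697]
tool_rot: [[-0.118, 0.993, -0.003], [0.993, 0.118, 0.003], [0.003, -0.002, -1.0]]
contact_force: [-1.4, -0.6, 3.2]
grip_width: 0.061
```

Contact. I release and rise, then head for the canister.

```bash

python3 -m handwheel '[[[0,0,0],0],[[0,0,0],0],[[0,0,0],0],[[0,0,0],0],[[0,0,0],0],[[0,0,0],0]]' 90
python3 -m handwheel '[[[0,0,-5],0],[[0,0,-20],0],[[0,0,-40],0],[[0,0,-60],0],[[0,0,-80],0],[[0,0,-100],0],[[0,0,-120],0],[[0,0,-135],0],[[0,0,-145],0],[[0,0,-150],0],[[0,0,-150],0],[[0,0,-150],0]]'
 python3 -c "
from h import *
go(.4202,-.2587,.22)
import cv2
for n in ('side','top'): cv2.imwrite(f'pics/{n}2.png',r.snapshot(n)[:,:,::-1])"
```

```text
time: 23.8
ee_pos: [0.6777, -0.0648, 0.0696]
tool_rot: [[-0.118, 0.993, -0.003], [0.993, 0.118, 0.003], [0.003, -0.003, -1.0]]
contact_force: [-0.0, -0.1, 0.1]
grip_width: 0.09
time: 25.0
ee_pos: [0.6777, -0.0652, 0.2189]
tool_rot: [[-0.118, 0.993, -0.004], [0.993, 0.118, 0.003], [0.003, -0.004, -1.0]]
contact_force: [-1.2, 0.3, -0.9]
grip_width: 0.0899
t 25.0 p [ 0.6777 -0.0652  0.2189] yaw 6.76 tilt 0.27 w 0.0899 F [-1.2  0.3 -0.9]
q [ 24.  28. -34.  88.  16.  69.  -6.] SHIFT mm [-161.8 -278.5   -0.6] spin -0.37
```

View pics/side2.png

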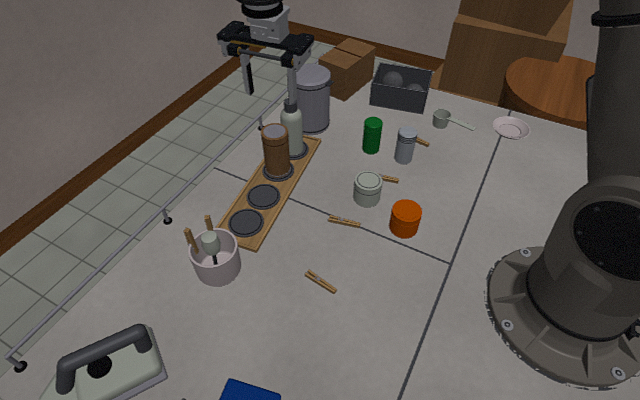

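```bash

python3 -c "
from h import *
print(atz(ray('top',430.4,200.4),.09))"
python3 -m handwheel '[[[-10,-18,0],0],[[-25,-44,0],0],[[-41,-71,0],0],[[-57,-98,0],0],[[-73,-125,0],0],[[-89,-152,0],0],[[-105,-180,0],0],[[-121,-207,0],0],[[-137,-235,0],0],[[-150,-258,0],0],[[-158,-272,0],0],[[-162,-278,0],0]]' 68
python3 -m handwheel '[[[0,0,0],0],[[0,0,0],0]]'; python3 -c "
from h import *
go(.4202,-.258,.045)
import cv2
cv2.imwrite('pics/w4.png',r.snapshot('wrist')[:,:,::-1])"
```

```text
[ 0.50679286 -0.25219987  0.09      ]
time: 26.3
ee_pos: [0.4193, -0.2598, 0.219]
tool_rot: [[-0.116, 0.993, -0.005], [0.993, 0.116, 0.003], [0.003, -0.005, -1.0]]
contact_force: [0.3, 1.2, 0.6]
grip_width: 0.0681
time: 26.5
ee_pos: [0.4198, -0.2594, 0.2188]
tool_rot: [[-0.116, 0.993, -0.005], [0.993, 0.116, 0.003], [0.003, -0.005, -1.0]]
contact_force: [-0.4, 0.0, 0.9]
grip_width: 0.0683
t 26.5 p [ 0.4198 -0.2594  0.2188] yaw 6.68 tilt 0.33 w 0.0683 F [-0.4  0.   0.9]
q [ 53.   9. -31. 112.   5.  61.  26.] SHIFT mm [  0.7   1.4 173.8] spin -0.45
```

View pics/w4.png

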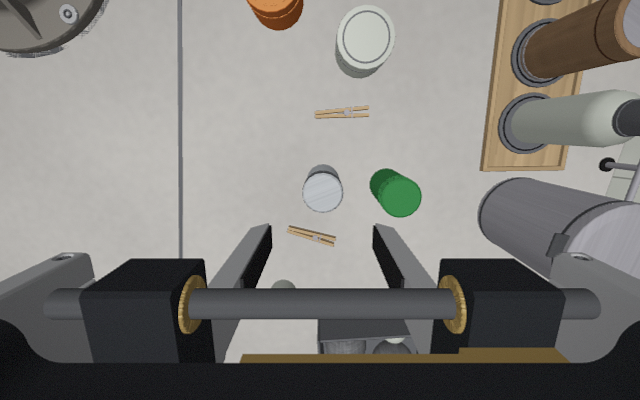

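```bash

python3 -c "
from h import *
s=r.state();print(atz(ray('wrist',322.5,192,s),.09).round(4),atz(ray('wrist',366,38,s),.06).round(4))
go(.42,-.2585,.045)"
python3 -m handwheel '[[[0,0,10],0],[[0,0,28],0],[[0,0,46],0],[[0,0,64],0],[[0,0,82],0],[[0,0,100],0],[[0,0,118],0],[[0,0,136],0],[[0,0,152],0],[[0,0,165],0],[[1,1,174],0],[[1,1,174],0]]'
python3 -c "
from h import *
go(.42,-.2585,.045)"
python3 -m handwheel '[[[0,0,0],0],[[0,0,0],0],[[0,0,0],0],[[0,0,0],0],[[0,0,0],0],[[0,0,0],0],[[0,0,0],0],[[0,0,0],0]]' 32 25
python3 -c "
from h import *
go(.4202,-.258,.045)"
```

```text
[ 0.4202 -0.2566  0.09  ] [ 0.4475 -0.0881  0.06  ]
t 26.55 p [ 0.42   -0.2591  0.2189] yaw 6.71 tilt 0.32 w 0.068 F [0.3 0.2 0.8]
q [ 53.   9. -31. 112.   5.  61.  26.] SHIFT mm [  0.    0.8 173.9] spin -0.41
time: 27.75
ee_pos: [0.4199, -0.2567, 0.0437]
tool_rot: [[-0.118, 0.993, -0.006], [0.993, 0.118, 0.004], [0.005, -0.005, -1.0]]
contact_force: [-0.1, 0.7, 0.2]
grip_width: 0.0679
t 27.75 p [ 0.4199 -0.2567  0.0437] yaw 6.76 tilt 0.42 w 0.0679 F [-0.1  0.7  0.2]
q [ 48.  23. -28. 121.  16.  40.  16.] SHIFT mm [-1.8 -0.1 -1.3] spin -0.36
time: 28.55
ee_pos: [0.4201, -0.2569, 0.0442]
tool_rot: [[-0.117, 0.993, -0.005], [0.993, 0.118, 0.004], [0.004, -0.005, -1.0]]
contact_force: [-1.1, 0.1, 7.3]
grip_width: 0.0451
t 28.55 p [ 0.4201 -0.2569  0.0442] yaw 6.75 tilt 0.38 w 0.0451 F [-1.1  0.1  7.3]
q [ 48.  23. -28. 121.  16.  40.  16.] SHIFT mm [-1.1 -0.  -0.8] spin -0.37
```

```bash

python3 -m handwheel '[[[0,0,-4],0],[[0,0,-14],0],[[0,0,-30],0],[[0,0,-48],0],[[0,0,-66],0],[[0,0,-84],0],[[0,0,-102],0],[[0,0,-120],0],[[0,0,-135],0],[[0,0,-146],0],[[0,0,-150],0],[[0,0,-150],0]]'
python3 -m handwheel '[[[0,0,0],0],[[0,0,0],0]]'
python3 -c "
from h import *
go(.66,.0285,.2)"
```

```text
time: 29.75
ee_pos: [0.4209, -0.2576, 0.1946]
tool_rot: [[-0.117, 0.993, -0.005], [0.993, 0.117, 0.003], [0.004, -0.005, -1.0]]
contact_force: [-0.8, -0.2, -0.9]
grip_width: 0.0452
time: 29.95
ee_pos: [0.4207, -0.2574, 0.1939]
tool_rot: [[-0.117, 0.993, -0.006], [0.993, 0.118, 0.004], [0.005, -0.005, -1.0]]
contact_force: [1.0, 0.4, -1.1]
grip_width: 0.0453
t 29.95 p [ 0.4207 -0.2574  0.1939] yaw 6.75 tilt 0.4 w 0.0453 F [ 1.   0.4 -1.1]
q [ 53.  11. -32. 114.   7.  58.  25.] SHIFT mm [255.8 271.2  -6.3] spin -0.37
```

```bash

python3 -m handwheel '[[[6,6,0],0],[[18,19,-2],0],[[36,38,-4],0],[[56,59,-6],0],[[76,81,-6],0],[[96,102,-6],0],[[116,123,-6],0],[[136,144,-6],0],[[156,165,-6],0],[[176,187,-6],0],[[196,208,-6],0],[[214,227,-6],0]]'
python3 -m handwheel '[[[12,13,0],0],[[24,26,0],0],[[31,34,0],0],[[34,37,0],0],[[34,37,0],0],[[34,37,0],0]]'
python3 -c "
from h import *
go(.66,.0285,.0532)"
```

```text
time: 31.15
ee_pos: [0.6217, -0.0161, 0.1992]
tool_rot: [[-0.118, 0.993, -0.006], [0.993, 0.118, 0.005], [0.005, -0.006, -1.0]]
contact_force: [0.6, -0.4, -1.1]
grip_width: 0.0453
time: 31.75
ee_pos: [0.6541, 0.0212, 0.1991]
tool_rot: [[-0.117, 0.993, -0.007], [0.993, 0.117, 0.004], [0.005, -0.006, -1.0]]
contact_force: [-0.4, 0.6, -0.9]
grip_width: 0.0455
t 31.75 p [0.6541 0.0212 0.1991] yaw 6.74 tilt 0.45 w 0.0455 F [-0.4  0.6 -0.9]
q [ 20.  27. -37.  93.  17.  66. -15.] SHIFT mm [  5.8   7.6 145.9] spin -0.39
```

```bash

python3 -m handwheel '[[[3,4,2],0],[[6,7,10],0],[[6,7.5,26],0],[[6,7.5,44],0],[[6,7.5,62],0],[[6,7.5,80],0],[[6,7.5,98],0],[[6,7.5,114],0],[[6,7.5,128],0],[[6,7.5,137],0],[[6,7.5,141],0],[[6,7.5,141],0]]'
python3 -m handwheel '[[[0,0,0],0],[[0,0,1],0],[[0,0,1],0]]'
python3 -c "
from h import *
go(.66,.0285,.0532)"
```

```text
time: 32.95
ee_pos: [0.6599, 0.0286, 0.0578]
tool_rot: [[-0.117, 0.993, -0.007], [0.993, 0.117, 0.004], [0.005, -0.006, -1.0]]
contact_force: [0.4, 0.8, -0.2]
grip_width: 0.0453
time: 33.25
ee_pos: [0.6601, 0.0287, 0.0572]
tool_rot: [[-0.117, 0.993, -0.006], [0.993, 0.117, 0.004], [0.005, -0.006, -1.0]]
contact_force: [0.4, -0.0, -1.1]
grip_width: 0.0454
t 33.25 p [0.6601 0.0287 0.0572] yaw 6.74 tilt 0.43 w 0.0454 F [ 0.4 -0.  -1.1]
q [ 16.  36. -33.  99.  24.  53. -20.] SHIFT mm [-0.2 -0.1  4. ] spin -0.38
```

```bash

python3 -m handwheel '[[[0,0,1],0],[[0,0,2],0],[[0,0,3],0],[[0,0,3.5],0],[[0,0,3.5],0]]'
python3 -m handwheel '[[[0,0,0.7],0],[[0,0,0.7],0],[[0,0,0.7],0]]'
```

```text
time: 33.75
ee_pos: [0.66, 0.0286, 0.0536]
tool_rot: [[-0.117, 0.993, -0.006], [0.993, 0.117, 0.004], [0.005, -0.006, -1.0]]
contact_force: [-0.5, -0.2, -1.5]
grip_width: 0.0452
time: 34.05
ee_pos: [0.6601, 0.0287, 0.0533]
tool_rot: [[-0.117, 0.993, -0.006], [0.993, 0.117, 0.004], [0.005, -0.006, -1.0]]
contact_force: [-3.1, 0.5, 6.0]
grip_width: 0.0452
```

Contact. I release, rise, and go to the tub.

```bash

python3 -m handwheel '[[[0,0,0],0],[[0,0,0],0],[[0,0,0],0],[[0,0,0],0],[[0,0,0],0],[[0,0,0],0]]' 75
python3 -m handwheel '[[[0,0,-5],0],[[0,0,-20],0],[[0,0,-40],0],[[0,0,-60],0],[[0,0,-80],0],[[0,0,-100],0],[[0,0,-120],0],[[0,0,-135],0],[[0,0,-145],0],[[0,0,-150],0],[[0,0,-150],0],[[0,0,-150],0]]'
 python3 -c "
from h import *
go(.4476,-.0875,.2)"
```

```text
time: 34.65
ee_pos: [0.6601, 0.0287, 0.0532]
tool_rot: [[-0.117, 0.993, -0.006], [0.993, 0.117, 0.004], [0.005, -0.006, -1.0]]
contact_force: [0.2, -0.6, 0.5]
grip_width: 0.0751
time: 35.85
ee_pos: [0.6607, 0.028, 0.2025]
tool_rot: [[-0.117, 0.993, -0.007], [0.993, 0.117, 0.004], [0.005, -0.007, -1.0]]
contact_force: [-0.6, 0.3, 0.6]
grip_width: 0.0752
t 35.85 p [0.6607 0.028  0.2025] yaw 6.74 tilt 0.47 w 0.0752 F [-0.6  0.3  0.6]
q [ 19.  28. -37.  92.  17.  67. -15.] SHIFT mm [ -89.7 -225.2    3.6] spin -0.38
```

```bash

python3 -m handwheel '[[[-6,-14,0],0],[[-14,-36,0],0],[[-23,-58,0],0],[[-32,-80,0],0],[[-41,-102,0],0],[[-50,-124,0],0],[[-58,-146,0],0],[[-67,-168,0],0],[[-76,-190,0],0],[[-84,-210,0],0],[[-89,-222,0],0],[[-90,-225,0],0]]' 84
python3 -m handwheel '[[[0,0,0],0],[[0,0,0],0]]'; python3 -c "
from h import *
go(.4476,-.0877,.022)
import cv2
s=r.state()
im=r.snapshot('wrist');cv2.imwrite('pics/w5.png',im[:,:,::-1])"
```

```text
time: 37.05
ee_pos: [0.4468, -0.0885, 0.2033]
tool_rot: [[-0.116, 0.993, -0.008], [0.993, 0.116, 0.003], [0.004, -0.007, -1.0]]
contact_force: [-0.9, 0.2, -0.4]
grip_width: 0.084
time: 37.25
ee_pos: [0.4475, -0.0881, 0.2033]
tool_rot: [[-0.117, 0.993, -0.008], [0.993, 0.117, 0.004], [0.005, -0.007, -1.0]]
contact_force: [0.1, 0.4, 0.1]
grip_width: 0.0842
t 37.25 p [ 0.4475 -0.0881  0.2033] yaw 6.7 tilt 0.49 w 0.0842 F [0.1 0.4 0.1]
q [ 39.   7. -38. 117.   5.  58.   5.] SHIFT mm [ -0.4   1.5 181.3] spin -0.42
```

View pics/w5.png

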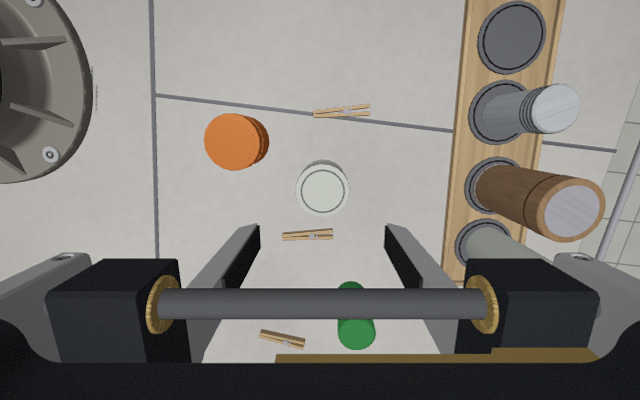

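```bash

python3 -c "
from h import *
s=r.state();print(atz(ray('wrist',322.5,191,s),.06).round(4),atz(ray('wrist',511.5,37,s),.009).round(4))"
python3 -m handwheel '[[[0,1,10],0],[[0,1,28],0],[[0,1,46],0],[[0,1,66],0],[[0,1,86],0],[[0,1,106],0],[[0,1,126],0],[[0,1,145],0],[[0,1,160],0],[[0,1,172],0],[[0,1,180],0],[[0,1,181],0]]'
python3 -m handwheel '[[[0,0,0],0],[[0,0,0],0],[[0,0,0],0],[[0,0,0],0],[[0,0,0],0],[[0,0,0],0],[[0,0,0],0],[[0,0,0],0]]' 48 25
python3 -c "
from h import *
go(.4476,-.0877,.022)"
```

```text
[ 0.4475 -0.0873  0.06  ] [0.6498 0.1148 0.009 ]
time: 38.5
ee_pos: [0.4467, -0.0868, 0.0214]
tool_rot: [[-0.117, 0.993, -0.009], [0.993, 0.117, 0.005], [0.006, -0.008, -1.0]]
contact_force: [0.1, 0.1, 0.5]
grip_width: 0.0841
time: 39.3
ee_pos: [0.4471, -0.0869, 0.0218]
tool_rot: [[-0.117, 0.993, -0.008], [0.993, 0.117, 0.004], [0.005, -0.008, -1.0]]
contact_force: [-1.6, -0.6, 6.3]
grip_width: 0.0633
t 39.3 p [ 0.4471 -0.0869  0.0218] yaw 6.73 tilt 0.52 w 0.0633 F [-1.6 -0.6  6.3]
q [ 31.  23. -33. 126.  21.  36. -10.] SHIFT mm [-0.8  0.4 -0.2] spin -0.39
```

```bash

python3 -m handwheel '[[[0,0,-4],0],[[0,0,-14],0],[[0,0,-30],0],[[0,0,-48],0],[[0,0,-66],0],[[0,0,-84],0],[[0,0,-102],0],[[0,0,-120],0],[[0,0,-135],0],[[0,0,-146],0],[[0,0,-150],0],[[0,0,-150],0]]'
python3 -m handwheel '[[[0,0,0],0],[[0,0,0],0]]'
python3 -c "
from h import *
go(.65,.114,.17)"
```

```text
time: 40.5
ee_pos: [0.4484, -0.0877, 0.1722]
tool_rot: [[-0.117, 0.993, -0.007], [0.993, 0.117, 0.004], [0.005, -0.007, -1.0]]
contact_force: [-0.0, 0.7, -1.1]
grip_width: 0.0633
time: 40.7
ee_pos: [0.4481, -0.0876, 0.1716]
tool_rot: [[-0.117, 0.993, -0.008], [0.993, 0.117, 0.004], [0.005, -0.008, -1.0]]
contact_force: [-0.0, 0.8, -1.0]
grip_width: 0.0634
t 40.7 p [ 0.4481 -0.0876  0.1716] yaw 6.73 tilt 0.54 w 0.0634 F [-0.   0.8 -1. ]
q [ 39.   9. -39. 119.   7.  54.   3.] SHIFT mm [176.5 224.2   0.8] spin -0.4
```

```bash

python3 -m handwheel '[[[5,6,0],0],[[15,19,0],0],[[32,41,0],0],[[50,64,0],0],[[69,88,0],0],[[88,112,0],0],[[107,136,0],0],[[126,160,0],0],[[145,184,0],0],[[160,204,0],0],[[170,217,0],0],[[176,224,0],0]]'
python3 -m handwheel '[[[0,0,0],0],[[0,0,0],0]]'
python3 -c "
from h import *
go(.65,.114,.0308)"
```

```text
time: 41.9
ee_pos: [0.6504, 0.1155, 0.1698]
tool_rot: [[-0.118, 0.993, -0.01], [0.993, 0.118, 0.005], [0.006, -0.009, -1.0]]
contact_force: [-0.8, 0.6, -2.1]
grip_width: 0.0629
time: 42.1
ee_pos: [0.6499, 0.1155, 0.1693]
tool_rot: [[-0.119, 0.993, -0.01], [0.993, 0.119, 0.005], [0.006, -0.01, -1.0]]
contact_force: [-0.5, 0.1, -1.1]
grip_width: 0.0633
t 42.1 p [0.6499 0.1155 0.1693] yaw 6.82 tilt 0.66 w 0.0633 F [-0.5  0.1 -1.1]
q [ 12.  30. -39.  94.  20.  64. -25.] SHIFT mm [ -2.3   1.3 138.5] spin -0.31
```

```bash

python3 -m handwheel '[[[-1,0,4],0],[[-2,1,14],0],[[-2,1,30],0],[[-2,1,48],0],[[-2,1,66],0],[[-2,1,84],0],[[-2,1,102],0],[[-2,1,117],0],[[-2,1,127],0],[[-2,1,132],0],[[-2,1,134],0],[[-2,1,134],0]]'
python3 -m handwheel '[[[0,0,0],0],[[0,0,1],0],[[0,0,1],0]]'
python3 -c "
from h import *
go(.65,.114,.0308)"
```

```text
time: 43.3
ee_pos: [0.65, 0.1143, 0.0355]
tool_rot: [[-0.119, 0.993, -0.01], [0.993, 0.119, 0.005], [0.006, -0.009, -1.0]]
contact_force: [0.1, -1.3, -1.0]
grip_width: 0.0632
time: 43.6
ee_pos: [0.6502, 0.1143, 0.0348]
tool_rot: [[-0.118, 0.993, -0.009], [0.993, 0.118, 0.005], [0.006, -0.009, -1.0]]
contact_force: [0.2, -0.5, -1.4]
grip_width: 0.0632
t 43.6 p [0.6502 0.1143 0.0348] yaw 6.8 tilt 0.61 w 0.0632 F [ 0.2 -0.5 -1.4]
q [ 10.  38. -35.  99.  26.  52. -29.] SHIFT mm [-0.3 -0.1  4. ] spin -0.32
```

```bash

python3 -m handwheel '[[[0,0,1],0],[[0,0,2],0],[[0,0,3],0],[[0,0,3.5],0],[[0,0,3.5],0]]'
python3 -m handwheel '[[[0,0,0.8],0],[[0,0,0.8],0],[[0,0,0.8],0]]'
```

```text
time: 44.1
ee_pos: [0.6501, 0.1143, 0.0312]
tool_rot: [[-0.118, 0.993, -0.01], [0.993, 0.119, 0.005], [0.006, -0.009, -1.0]]
contact_force: [-0.1, 0.2, -1.2]
grip_width: 0.0633
time: 44.4
ee_pos: [0.6501, 0.1144, 0.0309]
tool_rot: [[-0.119, 0.993, -0.009], [0.993, 0.119, 0.005], [0.006, -0.009, -1.0]]
contact_force: [-2.6, -0.9, 7.3]
grip_width: 0.0631
```

```bash

python3 -m handwheel '[[[0,0,0],0],[[0,0,0],0],[[0,0,0],0],[[0,0,0],0],[[0,0,0],0],[[0,0,0],0]]' 88
python3 -m handwheel '[[[0,0,-5],0],[[0,0,-20],0],[[0,0,-40],0],[[0,0,-60],0],[[0,0,-80],0],[[0,0,-100],0],[[0,0,-125],0],[[0,0,-150],0],[[0,0,-175],0],[[0,0,-195],0],[[0,0,-205],0],[[0,0,-205],0]]'
python3 -c "
from h import *
go(.48,0.0,.25)"
```

```text
time: 45.0
ee_pos: [0.6501, 0.1144, 0.0309]
tool_rot: [[-0.118, 0.993, -0.009], [0.993, 0.119, 0.005], [0.006, -0.009, -1.0]]
contact_force: [-0.2, 0.6, -0.3]
grip_width: 0.0884
time: 46.2
ee_pos: [0.6526, 0.1137, 0.2378]
tool_rot: [[-0.119, 0.993, -0.007], [0.993, 0.119, 0.005], [0.006, -0.006, -1.0]]
contact_force: [0.6, -0.5, 0.7]
grip_width: 0.0882
t 46.2 p [0.6526 0.1137 0.2378] yaw 6.81 tilt 0.49 w 0.0882 F [ 0.6 -0.5  0.7]
q [ 13.  27. -40.  89.  17.  71. -22.] SHIFT mm [ -92.4 -184.9  -11.6] spin -0.31
```

Next I move the arm back, clear of the row, for the final check. There are no tall objects around (0.46, 0.0).

```bash

python3 -m handwheel '[[[-8,-16,-2],0],[[-18,-36,-4],0],[[-28,-56,-6],0],[[-38,-76,-8],0],[[-48,-96,-10],0],[[-58,-116,-12],0],[[-68,-136,-12],0],[[-78,-156,-12],0],[[-86,-173,-12],0],[[-91,-183,-12],0],[[-92,-185,-12],0],[[-92,-185,-12],0]]'
python3 -m handwheel '[[[0,0,0],0],[[0,0,0],0]]'
python3 -c "
from h import *
import cv2
for n in ('side','top'):
    im=r.snapshot(n)[:,:,::-1];cv2.imwrite(f'pics/{n}3.png',im)
    c=im[80:260,200:340] if n=='side' else im[90:190,260:470]
    f=3.3 if n=='side' else 3.8
    cv2.imwrite(f'pics/{n}3c.png',cv2.resize(c,None,fx=f,fy=f,interpolation=2))"
```

```text
time: 47.4
ee_pos: [0.48, 0.0004, 0.2504]
tool_rot: [[-0.118, 0.993, -0.007], [0.993, 0.118, 0.005], [0.006, -0.006, -1.0]]
contact_force: [-0.4, 0.6, 0.3]
grip_width: 0.0882
time: 47.6
ee_pos: [0.4805, 0.0009, 0.2502]
tool_rot: [[-0.119, 0.993, -0.007], [0.993, 0.119, 0.006], [0.006, -0.006, -1.0]]
contact_force: [-0.6, -0.2, -0.9]
grip_width: 0.0881
```

View pics/side3c.png

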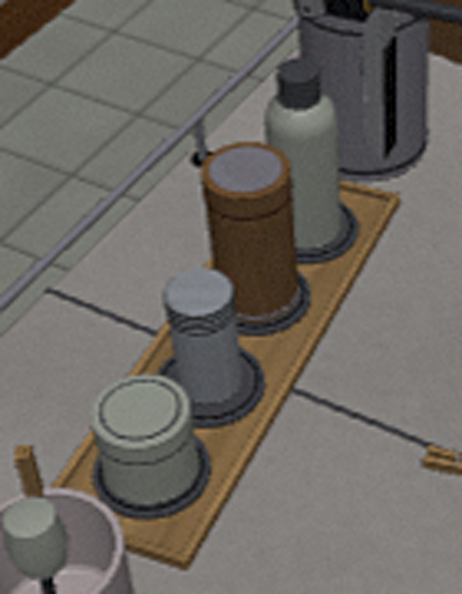

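View pics/top3c.png

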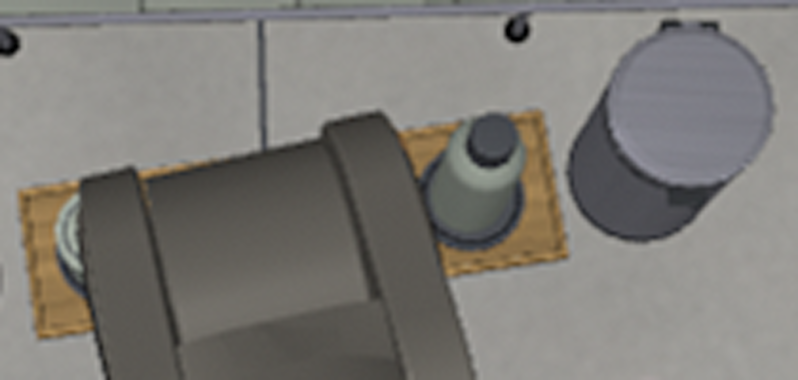

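```bash
python3 -c "
from h import *
C=dict(bottle=(301,74,.159,.684,-.1499),drum=(248,169,.129,.6773,-.0646),can=(198,291,.099,.66,.0285),tub=(145,408,.069,.650,.1138))
for k,(x,y,z,a,b) in C.items():
    p=atz(ray('side',(x+.5)/3.3-.5+200,(y+.5)/3.3-.5+80),z);print(k,p.round(4),np.round([p[0]-a,p[1]-b],4))
s=atz(ray('top',(493+.5)/3.8-.5+260,(138+.5)/3.8-.5+90),.159);print('bottle top view',s)"
```

```text
bottle [ 0.679  -0.1449  0.159 ] [-0.005  0.005]
drum [ 0.6769 -0.0666  0.129 ] [-0.0004 -0.002 ]
can [0.6592 0.0277 0.099 ] [-0.0008 -0.0008]
tub [0.6486 0.1103 0.069 ] [-0.0014 -0.0035]
bottle top view [ 0.68159978 -0.14686018  0.159     ]
```

```bash
python3 -c "
from cell import r
print(r.state()['joint_velocities'].round(2)); print(r.job_done())"
```

```text
[ 0.09 -0.28 -0.06  0.12 -0.13  0.11  0.04]
the job is handed in; nothing more can be done
None
```

All four containers stand on the coasters, and I handed the job in at about 48 s of the 112 s allowed. From the peg tin outward the order is bottle, drum, canister, tub. I left the orange and green look-alikes alone, and released the containers with the arm clear of them.

- **Placing:** each container was set down at the expected height, with the contact force at most about 7 N.
- **Final side view:** all four looked upright. Their axes came out within about 1 to 4 mm of the coaster centres for the drum, canister and tub.
- **Bottle:** its cap read about 7 mm off in the side view and about 4 mm off in the top view. Those two readings disagree by about 3 mm, and both are inside the 12 mm tolerance.
- **Not checked:** in the last top view the arm hid the drum, the canister and most of the tub, so only the side view checks those three.

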